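# Cover the sample pot, flip the shaker's catch and hold its run lever

### The arm

A 7-joint arm with a two-finger parallel gripper is mounted at the origin on the work surface. World frame = base frame: x ahead of the robot, y to its left, z up, the work surface at z = 0. Lengths are in m, angles in rad, forces in N, time in s.
With the tool pointing down it reaches from about 0.425 to 0.925 m from the base axis. Payload 6.8 kg.
Tool frame: the origin (TCP) lies midway between the tips of the shut fingers; the grasp point (between the pads) lies bot.grip_point_offset behind it (bot.grip_point_offset is the distance from the TCP to the grasp point, in m); z points along the fingers, y is the line along which they close (so a half turn about z gives the same grasp; the last joint's range is limited). The gripper opens to 85 mm and grips with 20 to 120 N. Pads are 22 mm wide; open, the fingers measure 114 mm over their backs; the gripper's body (76 mm by 85 mm) begins 54 mm behind the grasp point. The pads swing forward as they close: fully open they stand 13 mm farther back than shut.
Start: joints at [1.096, 0.477, 0.022, 1.555, -0.011, 1.109, -0.083], TCP at [0.242, -0.63, 0.231] pointing down, gripper open.
Joint ranges: [-2.96, 2.96], [-0.34, 2.1], [-1.41, 1.46], [0.24, 2.44], [-1.37, 4.51], [0.17, 1.92], [-2.96, 2.96]. Speed limits (rad/s): [2.39, 2.39, 3.14, 3.14, 3.14, 3.14, 3.14].

### API

Orientations are given as a unit quaternion [w, x, y, z].
In Python, from station import get_obs, cams, job, bot gives the robot as it stands.
- The arm moves only by the tool arm_command, never from a script. Its argument "rows" is a list that holds one entry, the list of rows, each a list of 5 numbers: the finger opening in mm, from 0 to 85.4, then the shift along the world's x, y, z in units of 60 mm (1.0 is 60 mm), then the turn about the world's z in units of 0.08 rad (1.0 is 0.08 rad). In form: [[[grip, x, y, z, turn], ...]]. A call has exactly 10 rows; each row shifts and turns the commanded pose from where the row before left it; what a row does not reach is not made up. A row lasts 1/8 s, in which the tool goes at most 62.5 mm and 10.7 degrees, less where a joint would pass 70% of its speed; a pose out of reach is approached as far as the arm can. A call with a number of a shift or a turn outside -1 to 1 is refused whole. A call with a gripper value outside its range is refused whole. The fingers move at their own pace and stop on an object; "newtons" is the grip in N (left out, the last holds). Time passes only in rows, so rows that do not move let the fingers close, or fill a call up. It gives the time, the measured TCP pose, the force, the opening and the grip force at its end, in the units of the state.
- get_obs(): the state, without advancing time (a new reading comes with each control period).
- cams.read_camera(name): name is "side" or "top"; returns the picture (480x640x3 uint8, red, green, blue); there is no depth.
- cams.camera_params(name): a dict with "K" (3x3 intrinsics, pixels), "k1" (the pictures are not rectified: a ray, as slopes to the right and down, at radius r is drawn at 1 + k1 r^2 times it, then the intrinsics apply), "extrinsics" (4x4, takes a point from camera to world coordinates). Camera axes: x right, y down, z forward; pixel columns grow to the right and rows downward; lengths in m; the calibration is good to about 2 mm. A picture is of the moment at which its call begins. camera_params takes no time and is no camera call.
- job.hand_in(): hands the job in; it is judged then, once.
The state is a dict: "t": time; "q": joint angles; "joint_vel": joint speeds; "joint_torque": joint torques, N m; "eef_pos": TCP position; "tool_rot": TCP orientation; "contact_force": force on the tool from outside, world axes, zero at the start; "torque": the same for the moment, N m; "gripper_width": opening from 0.0 (shut) to 1.0 (fully open); "grasp_force": force on a finger pad.
Only numpy, scipy, OpenCV 4.12 (cv2) and the standard library are available. Lean on these libraries where they do the work, as an engineer would, in place of code of your own. Each camera call takes 0.05 s, during which the arm holds its last target. There are 200 camera calls.

### The job

Shake the sample: put the blue lid onto the shaker's open metal pot so that it sits fully seated and level, and let go of it. Then flip the yellow safety catch fully over by pushing its paddle down until it stops, and only then pull the red-knobbed run lever all the way towards the robot and keep it there: finish while still holding the lever fully pulled (it springs back if let go). Leave the catch open, the lid seated and everything else on the bench where it stands.

Things in the scene. Friction and masses are not known exactly. Their poses are not given: they have to be found in the camera images.
- shaker: white bench shaker, fixed to the bench: a plate 200 (x) x 360 (y) mm, top 45 mm above the bench. Origin: centre of its underside, at bench height; x points away from its front, y to its left seen from the robot, z up; turned by up to 0.25 rad about z. The pot stands at its left (+y), the lever and the catch at its right (-y).
- pot_rim (a point): centre of the mouth of the open aluminium pot, at rim height (120 mm above the bench); shaker frame (0, 95, 120) mm. Pot: outer diameter 90, wall 4, 75 mm deep outside. Fixed to the shaker.
- lid: loose blue round lid, about 0.15 kg: a disc of 96 mm diameter, 5 mm thick, with a round plug of 76 mm diameter, 6 mm high, below it (fits into the pot's 82 mm mouth) and a black upright cylindrical knob of 22 mm diameter and 36 mm height above it. Origin: centre of the plug's underside; z up along the knob. Disc top at z = 11 mm, knob from 11 to 47 mm. It starts lying upright on the bench, plug down. Seated, its origin lies 6 mm below pot_rim.
- lever (a joint): angle of the run lever: 0 at rest (leaning 0.15 rad away from the robot), 0.8 rad fully pulled to its stop (leaning 0.65 rad towards the shaker's front, -x). It turns about the shaker's y axis through lever_pivot. A spring pulls it back to 0: about 2 N at the knob at rest, 6 N when fully pulled. With the catch closed it is blocked after less than 0.15 rad.
- lever_knob (a point): centre of the red ball (32 mm diameter) at the top of the lever, 160 mm from the pivot, on a steel rod of 12 mm diameter; about 228 mm above the bench at rest, 197 mm when pulled. Moves with the lever.
- lever_pivot (a point): point on the lever's hinge axis; shaker frame (0, -55, 70) mm.
- catch (a joint): angle of the yellow safety catch, a two-armed rocker: 0 closed (its short arm lies level across the front of the lever's rod), 1.3 rad fully open at its stop (short arm raised clear of the lever). It turns about the shaker's x axis through catch_pivot, is moved by pushing its long arm down (about 2 N, friction) and stays where it is left. It starts between 0 and 0.15 rad.
- catch_pivot (a point): point on the catch's hinge axis; shaker frame (-8, -95, 120) mm. The short arm points to the shaker's +y, 52 mm long, 10 mm square; the long arm points to -y, 95 mm long, 8 mm thick. The long arm rises 0.6 rad outwards when closed and falls 0.7 rad outwards when fully open.
- catch_paddle (a point): point on the upper face of the catch's paddle, the outer 45 mm of the long arm, 28 mm wide (x); 75 mm from the hinge. Moves with the catch: about 165 mm above the bench when closed, 75 mm when fully open.
- crucible: loose white ceramic cup, 60 mm diameter, 45 mm high, origin at its underside's centre; leave it alone.
- jar: loose small amber jar with black cap, 54 mm diameter, 65 mm high, origin at its underside's centre; leave it alone.
- reagent: loose amber bottle, 70 mm diameter, 150 mm high, origin at its underside's centre; leave it alone.
- wash_bottle: loose white bottle with red cap, 68 mm diameter, 170 mm high, origin at its underside's centre; leave it alone.
- beaker: loose clear plastic beaker, 90 mm diameter, 110 mm high, origin at its underside's centre; leave it alone.
- scoop: loose steel spoon, 170 mm long, lying on the bench; leave it alone.
Not all that is in view belongs to the job. Of the things that look like the lid, the largest one is meant.

How it is judged:
By the outcome, as a careful person would: the job done as asked, in the order asked, and still so for the second after the job is handed in, while the arm keeps its last pose, push and grip.
It also fails if it takes over 72 s, if anything falls off the work surface, if the arm or the gripper's body presses on something with over 40 N, if the wrist force passes 120 N, or if a joint passes its speed limit or range.

## Working session

There is one attempt and no reset: what is moved stays moved. The work goes in short steps, Python scripts to look and compute and a tool call to move; the robot and the scene stay as the last step left them, time stands still between calls to the robot, and variables do not carry over. Pictures are saved under pics/ and viewed, at most 12 in all, crops included, and the job is handed in when it is done.

Besides the shell and the picture viewer there is one more tool, called by a JSON object that holds its "name" and its "arguments", one argument or row to a line. arm_command: Moves the arm, as the interface text tells. Its arguments: {"type":"object","properties":{"rows":{"type":"array"},"newtons":{"type":"number"}},"required":["rows"]}

```bash
mkdir -p pics; cat > h.py <<'E'
import numpy as np, cv2
from station import get_obs, cams, job, bot
def shot(n,f=None):
    im=cams.read_camera(n)
    if f: cv2.imwrite('pics/'+f,im[:,:,::-1])
    return im
def ray(n,u,v):
    p=cams.camera_params(n);K=np.array(p['K']);T=np.array(p['extrinsics'])
    d=cv2.undistortPoints(np.array([[[u,v]]],float),K,np.array([p['k1'],0,0,0,0.]))[0,0]
    return T[:3,3],T[:3,:3]@np.array([d[0],d[1],1])
def plane(n,u,v,z):
    o,d=ray(n,u,v);return o+d*(z-o[2])/d[2]
def proj(n,P):
    p=cams.camera_params(n);K=np.array(p['K']);T=np.linalg.inv(np.array(p['extrinsics']))
    return cv2.projectPoints(np.atleast_2d(P).astype(float),cv2.Rodrigues(T[:3,:3])[0],T[:3,3],K,np.array([p['k1'],0,0,0,0.]))[0][:,0]
E
python3 - <<'E'
from h import *
a=shot('top','top0.png');b=shot('side','side0.png')
o=get_obs();print({k:np.round(v,3) for k,v in o.items()},bot.grip_point_offset)
for n in('top','side'):print(cams.camera_params(n))
E
```

```text
{'t': np.float64(0.1), 'q': array([ 1.096,  0.478,  0.022,  1.556, -0.012,  1.109, -0.083]), 'joint_vel': array([ 0.002, -0.002,  0.001, -0.002,  0.001, -0.   , -0.   ]), 'joint_torque': array([ 5.0000e-03, -5.9776e+01,  1.6140e+00, -2.8195e+01,  1.3000e-02,
        5.0000e-03,  0.0000e+00]), 'eef_pos': array([ 0.242, -0.63 ,  0.23 ]), 'tool_rot': array([-0.001,  0.983,  0.182, -0.   ]), 'contact_force': array([-1.15 , -1.484, -0.716]), 'torque': array([-0.024,  0.02 , -0.038]), 'grasp_force': np.float64(0.0), 'gripper_width': np.float64(0.999)} 0.0187
{'K': array([[480.59846411,   0.        , 326.19403277],
       [  0.        , 480.59846411, 241.31307271],
       [  0.        ,   0.        ,   1.        ]]), 'k1': -0.09635562285009665, 'extrinsics': array([[-1.17587268e-02, -9.92756228e-01,  1.19569243e-01,
         4.05415604e-01],
       [-9.99585071e-01,  1.48148057e-02,  2.47023629e-02,
         3.43109229e-04],
       [-2.62948197e-02, -1.19229162e-01, -9.92518508e-01,
         1.33612424e+00],
       [ 0.00000000e+00,  0.00000000e+00,  0.00000000e+00,
         1.00000000e+00]])}
{'K': array([[435.74169535,   0.        , 316.8561098 ],
       [  0.        , 435.74169535, 236.47265605],
       [  0.        ,   0.        ,   1.        ]]), 'k1': -0.01023079014128621, 'extrinsics': array([[-0.99403306, -0.0698807 ,  0.08375539,  0.45609211],
       [-0.10906408,  0.64952795, -0.7524749 ,  0.92525104],
       [-0.00181799, -0.75711963, -0.65327372,  0.94126296],
       [ 0.        ,  0.        ,  0.        ,  1.        ]])}
```

View pics/top0.png

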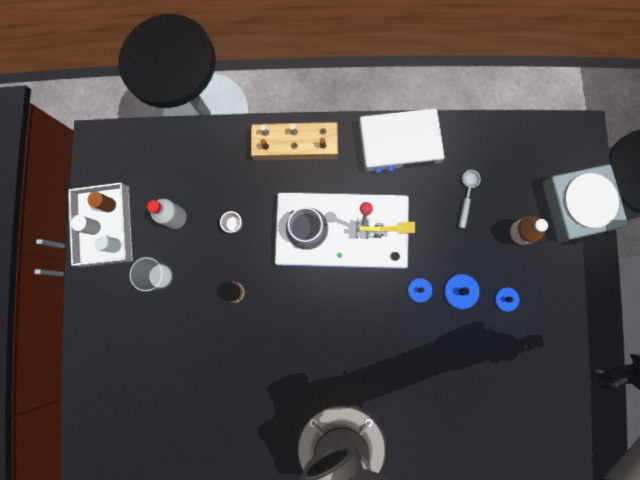

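View pics/side0.png

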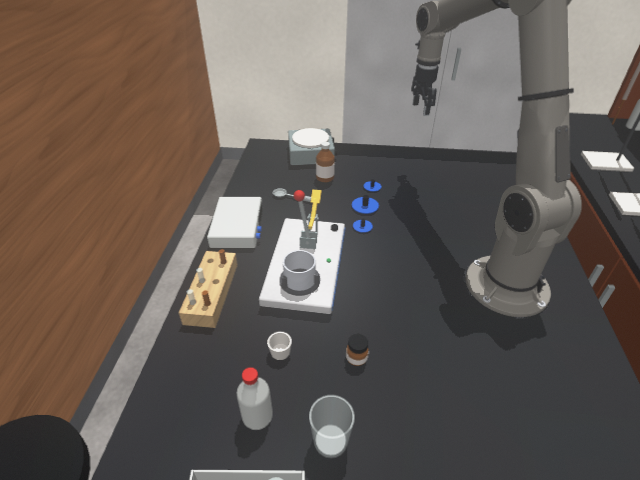

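Top view: there are three blue lid-like discs at (420,290), (462,291) and (508,299). The middle one is the largest, so I choose that. The shaker plate spans about (276..408, 193..268), with the pot at (306,228), the red knob at (366,209) and the yellow paddle at (405,228).

```bash
cat > m.py <<'E'
from h import *
def blue(n,im,z=0.011):
    h=cv2.cvtColor(im,cv2.COLOR_RGB2HSV);m=cv2.inRange(h,(105,150,90),(130,255,255))
    out=[]
    for c in cv2.findContours(m,cv2.RETR_EXTERNAL,cv2.CHAIN_APPROX_NONE)[0]:
        if cv2.contourArea(c)<100: continue
        c=cv2.convexHull(c)
        P=np.array([plane(n,u,v,z)[:2] for u,v in c[:,0]]);(x,y),r=cv2.minEnclosingCircle((P*1000).astype(np.float32))
        out.append((round(x,1),round(y,1),round(r*2,1)))
    return out
def red(n,im):
    h=cv2.cvtColor(im,cv2.COLOR_RGB2HSV);m=cv2.inRange(h,(0,190,90),(5,255,255))|cv2.inRange(h,(174,190,90),(180,255,255))
    return [np.round(cv2.minEnclosingCircle(c)[0],1) for c in cv2.findContours(m,0,1)[0] if cv2.contourArea(c)>30]
E
python3 - <<'E'
from m import *
a=cv2.imread('pics/top0.png')[:,:,::-1].copy();b=cv2.imread('pics/side0.png')[:,:,::-1].copy()
print(blue('top',a),blue('side',b));print(red('top',a),red('side',b))
for n,im,w in(('top',a,(260,180,430,280)),('side',b,(255,210,355,315))):
    x0,y0,x1,y1=w;g=im[y0:y1,x0:x1];m=((g.min(2)>185)*255).astype(np.uint8)
    c=max(cv2.findContours(m,0,1)[0],key=cv2.contourArea)
    P=np.array([plane(n,u+x0,v+y0,0.045)[:2] for u,v in cv2.convexHull(c)[:,0]])*1000
    print(n,cv2.minAreaRect(P.astype(np.float32)))
t=cv2.resize(a[180:320,270:530],None,fx=3,fy=3,interpolation=2);cv2.imwrite('pics/c1.png',t[:,:,::-1])
E
```

```text
[(397.5, -462.9, 69.0), (427.1, -221.8, 68.4), (422.1, -337.6, 99.1)] [(429.1, -219.7, 65.1), (424.6, -337.2, 97.4)]
[array([153. , 206.3])] []
top ((593.1248168945312, -9.838943481445312), (355.5234069824219, 196.9828643798828), 87.72232055664062)
side ((595.4287109375, -7.2752532958984375), (358.2026672363281, 196.9069061279297), 87.86767578125)
```

View pics/c1.png

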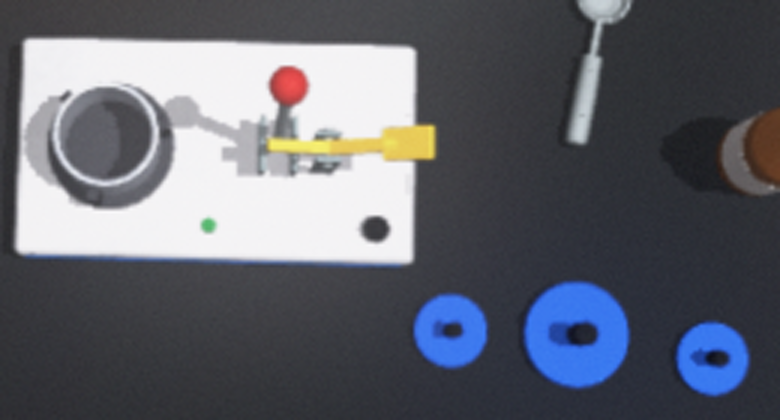

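The crop confirms the middle disc (462,291), about 98 mm across, is the lid; its neighbours are about 69 mm. The shaker is at about (594,-8.5) mm with a yaw of -0.04.

{"name": "arm_command", "arguments": {
  "rows": [
    [[85,0.38,0.61,0,-0.64],[85,0.38,0.61,0,-0.64],[85,0.38,0.61,0,-0.64],[85,0.38,0.61,0,-0.64],[85,0.38,0.61,0,-0.64],[85,0.38,0.61,0,-0.64],[85,0.38,0.61,0,-0.64],[85,0.38,0.61,0,-0.64],[85,0,0,-1,0],[85,0,0,-1,0]]
  ],
  "newtons": 40
}}

```text
t: 1.35
eef_pos: [0.4255, -0.3369, 0.1106]
tool_rot: [0.001, 1.0, -0.021, 0.001]
contact_force: [-0.2, -0.7, -1.4]
gripper_width: 0.994
grasp_force: 0.0
```

```bash
python3 - <<'E'
from m import *
a=cv2.imread('pics/top0.png')[:,:,::-1].copy();b=cv2.imread('pics/side0.png')[:,:,::-1].copy()
S=np.array([.5943,-.0085]);y=-.039;R=np.array([[np.cos(y),-np.sin(y)],[np.sin(y),np.cos(y)]])
def w(p): return np.r_[S+R@np.array(p[:2])/1000,p[2]/1000]
pts=dict(pot=w((0,95,120)),ball=w((23.9,-55,228.2)),paddle=w((-8,-157+2,165)),padopen=w((-8,-152,75)))
for k,p in pts.items(): print(k,p.round(4),proj('top',p).round(1),proj('side',p).round(1))
for n,im in(('top',a),('side',b)):
    h=cv2.cvtColor(im,cv2.COLOR_RGB2HSV)
    m=cv2.inRange(h,(0,150,90),(9,255,255))|cv2.inRange(h,(170,150,90),(180,255,255))
    print(n,'red',[(np.round(cv2.minEnclosingCircle(c)[0],1),cv2.contourArea(c)) for c in cv2.findContours(m,0,1)[0] if 40<cv2.contourArea(c)<400])
    m=cv2.inRange(h,(20,140,100),(33,255,255));c=max(cv2.findContours(m,0,1)[0],key=cv2.contourArea);print('yel',cv2.boundingRect(c))
    L=np.array([.4233,-.3374,.047]);print('knobtop proj',proj(n,L))
cv2.imwrite('pics/c2.png',np.hstack([cv2.resize(a[195:255,275:345],None,fx=5,fy=5)[:300],cv2.resize(b[245:305,270:330],None,fx=5,fy=5)])[:,:,::-1])
o=get_obs();print(o['eef_pos'],o['tool_rot'],o['contact_force'])
E
```

```text
pot [0.598  0.0864 0.12  ] [[304.2 223.8]] [[299.1 261.2]]
ball [ 0.616  -0.0644  0.2282] [[365.2 208. ]] [[299.1 195.9]]
paddle [ 0.5803 -0.1631  0.165 ] [[404.3 226.5]] [[315.8 194.8]]
padopen [ 0.5804 -0.1601  0.075 ] [[398.6 231.6]] [[315.7 218.4]]
top red [(array([365.9, 207.9]), 75.0), (array([153.2, 206.2]), 113.0)]
yel (378, 222, 37, 11)
knobtop proj [[465.04660922 290.28218431]]
side red [(array([249.8, 375.4]), 181.0)]
yel (311, 190, 10, 35)
knobtop proj [[365.76152907 196.43072647]]
[ 0.42545455 -0.33688157  0.11057067] [ 6.00702176e-04  9.99787199e-01 -2.05910122e-02  1.09793735e-03] [-0.23658129 -0.68191063 -1.44960391]
```

View pics/c2.png

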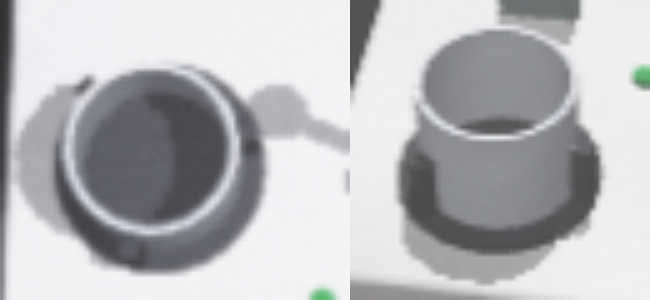

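The pot rim in the crops is at top (305.1,224.7) and side (299.4,261.0), so the mouth is at about (0.597,0.0855). Next I lower onto the lid knob and grip it.

{"name": "arm_command", "arguments": {
  "rows": [
    [[85,-0.03,0,-0.4,0],[85,0,0,-0.4,0],[85,0,0,-0.4,0],[85,0,0,-0.2,0],[85,0,0,-0.12,0],[15,0,0,0,0],[15,0,0,0,0],[15,0,0,0,0],[15,0,0,0,0],[15,0,0,0,0]]
  ],
  "newtons": 40
}}

```text
t: 2.6
eef_pos: [0.423, -0.3376, 0.0208]
tool_rot: [0.0, 1.0, -0.021, 0.0]
contact_force: [-0.9, 0.7, 5.9]
gripper_width: 0.241
grasp_force: 39.0
```

{"name": "arm_command", "arguments": {
  "rows": [
    [[15,0,0,0.4,0],[15,0,0,0.6,0],[15,0,0,0.8,0],[15,0,0,0.8,0],[15,0,0.4,0.5,0],[15,0,0.8,0,0],[15,0,0.9,0,0],[15,0,0.9,0,0],[15,0,0.9,0,0],[15,0,0.9,0,0]]
  ]
}}

```text
t: 3.85
eef_pos: [0.4221, -0.0477, 0.2061]
tool_rot: [0.0, 1.0, -0.022, 0.0]
contact_force: [1.4, 0.2, -1.6]
gripper_width: 0.243
grasp_force: 39.4
```

{"name": "arm_command", "arguments": {
  "rows": [
    [[15,0.2,0.8,0,0],[15,0.4,0.7,0,0],[15,0.5,0.45,0,0],[15,0.6,0.3,0,0],[15,0.5,0.15,0,0],[15,0.4,0.05,0,0],[15,0.2,0,0,0],[15,0.1,0,0,0],[15,0,0,0,0],[15,0,0,0,0]]
  ]
}}

```text
t: 5.1
eef_pos: [0.596, 0.0975, 0.2062]
tool_rot: [0.0, 1.0, -0.021, -0.0]
contact_force: [-0.9, 0.8, -1.1]
gripper_width: 0.24
grasp_force: 39.3
```

```bash
python3 - <<'E'
from m import *
a=shot('top','t1.png');b=shot('side','s1.png');o=get_obs();t=o['eef_pos'];print(o)
z=t[2]-.0208+.011
print(blue('top',a,z),blue('side',b,z))
cv2.imwrite('pics/c3.png',np.hstack([cv2.resize(a[160:280,230:380],None,fx=2.6,fy=2.6),cv2.resize(b[170:290,230:380],None,fx=2.6,fy=2.6)])[:,:,::-1])
E
```

```text
{'t': 5.2, 'q': array([-0.02102054,  0.40582917, -0.31826157,  1.7398666 ,  0.14573311,
        1.01911842, -2.00526029]), 'joint_vel': array([-8.50898319e-04,  2.28862048e-03, -5.35355363e-05, -4.80781540e-03,
        1.18555995e-03,  3.41221989e-04,  1.05749458e-03]), 'joint_torque': array([ 2.50417006e-02, -5.36506283e+01, -2.82750539e+00, -2.70576257e+01,
        1.21560760e-02,  3.75481628e-03, -6.77360299e-05]), 'eef_pos': array([0.59617506, 0.09760554, 0.20627378]), 'tool_rot': array([ 8.28857395e-05,  9.99771844e-01, -2.13600672e-02, -2.17375026e-05]), 'contact_force': array([ 0.33984118, -0.15723122, -1.11905421]), 'torque': array([ 0.02364178,  0.01268566, -0.00946478]), 'grasp_force': 39.34606969356537, 'gripper_width': 0.2364369697840797}
[(398.6, -397.9, 59.6), (424.2, -190.9, 58.4)] [(629.6, 97.0, 63.0), (580.4, 95.1, 85.4), (434.5, 8.6, 52.2)]
```

View pics/c3.png

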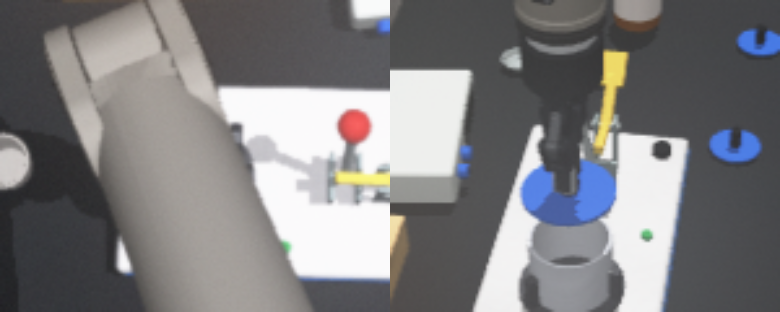

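Side view: the lid hangs level under the gripper at about (299,244), and the rim below it is at (299.4,261). The arm hides the top view. I'll work out the offset from the side camera alone.

```bash
python3 - <<'E'
from m import *
b=cv2.imread('pics/s1.png')[:,:,::-1].copy();t=get_obs()['eef_pos']
h=cv2.cvtColor(b,cv2.COLOR_RGB2HSV);m=cv2.inRange(h,(105,130,60),(130,255,255));m[:,:270]=0;m[:,325:]=0;m[:225]=0;m[262:]=0
p=cv2.convexHull(np.argwhere(m)[:,::-1].astype(np.int32));print(cv2.boundingRect(p))
z=t[2]-.0208
for zz in(.011,.0085):
    P=np.array([plane('side',u,v,z+zz)[:2] for u,v in p[:,0]],np.float32)*1000
    A=np.c_[2*P,np.ones(len(P))];s=np.linalg.lstsq(A,(P**2).sum(1),rcond=None)[0];print(s[:2],np.sqrt(s[2]+s[:2]@s[:2]),cv2.minEnclosingCircle(P))
print('rim',plane('side',299.4,261,.12),plane('top',305.1,224.7,.12),t)
E
```

```text
(281, 232, 36, 24)
[595.78901951  97.95199693] 46.505596034043 ((595.3861694335938, 97.74755859375), 47.361759185791016)
[596.25785115  95.17494683] 46.661681731202336 ((595.853759765625, 94.9699935913086), 47.52083969116211)
rim [0.59730709 0.08543129 0.12      ] [0.59562773 0.08420224 0.12      ] [0.59617506 0.09760554 0.20627378]
```

{"name": "arm_command", "arguments": {
  "rows": [
    [[15,0.02,-0.1,0,0],[15,0,-0.1,0,0],[15,0,0,-0.3,0],[15,0,0,-0.3,0],[15,0,0,-0.3,0],[15,0,0,-0.1,0],[15,0,0,0,0],[15,0,0,0,0],[15,0,0,0,0],[15,0,0,0,0]]
  ]
}}

```text
t: 6.45
eef_pos: [0.5981, 0.0857, 0.1466]
tool_rot: [-0.0, 1.0, -0.021, 0.0]
contact_force: [-1.3, 0.1, -2.1]
gripper_width: 0.244
grasp_force: 39.3
```

```bash
python3 - <<'E'
from m import *
b=shot('side','s2.png');t=get_obs()['eef_pos']
h=cv2.cvtColor(b,cv2.COLOR_RGB2HSV);m=cv2.inRange(h,(105,130,60),(130,255,255));m[:,:270]=0;m[:,330:]=0;m[:225]=0;m[285:]=0
p=cv2.convexHull(np.argwhere(m)[:,::-1].astype(np.int32));print(cv2.boundingRect(p))
z=t[2]-.0208
for zz in(.011,.0085):
    P=np.array([plane('side',u,v,z+zz)[:2] for u,v in p[:,0]],np.float32)*1000
    print(cv2.minEnclosingCircle(P))
print(t)
cv2.imwrite('pics/c4.png',cv2.resize(b[200:320,230:380],None,fx=4,fy=4)[:,:,::-1])
E
```

```text
(282, 246, 35, 23)
((598.0399780273438, 85.51707458496094), 47.02469253540039)
((598.4810791015625, 82.90786743164062), 47.170833587646484)
[0.59805159 0.08568016 0.14647507]
```

View pics/c4.png

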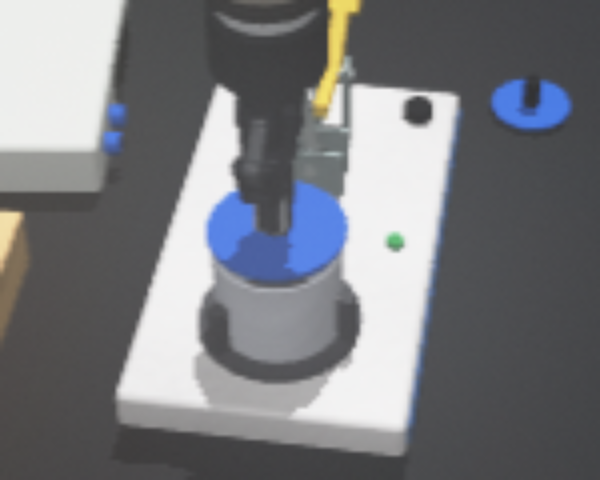

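The lid is centred over the pot, about 6 mm above the rim, so I lower it in small steps.

{"name": "arm_command", "arguments": {
  "rows": [
    [[15,-0.015,0,0,0],[15,0,0,-0.05,0],[15,0,0,-0.05,0],[15,0,0,-0.03,0],[15,0,0,-0.03,0],[15,0,0,-0.02,0],[15,0,0,0,0],[15,0,0,0,0],[15,0,0,0,0],[15,0,0,0,0]]
  ]
}}

```text
t: 7.75
eef_pos: [0.597, 0.0857, 0.1353]
tool_rot: [-0.0, 1.0, -0.021, 0.0]
contact_force: [0.3, -0.1, -1.1]
gripper_width: 0.246
grasp_force: 39.3
```

{"name": "arm_command", "arguments": {
  "rows": [
    [[15,0,0,-0.02,0],[15,0,0,0,0],[85,0,0,0,0],[85,0,0,0,0],[85,0,0,0,0],[85,0,0,0,0],[85,0,0,0,0],[85,0,0,0.3,0],[85,0,0,0.8,0],[85,0,0,0.9,0]]
  ]
}}

```text
t: 9.0
eef_pos: [0.5966, 0.0857, 0.2562]
tool_rot: [-0.0, 1.0, -0.021, -0.0]
contact_force: [0.6, -0.2, 0.2]
gripper_width: 0.998
grasp_force: 0.0
```

{"name": "arm_command", "arguments": {
  "rows": [
    [[0,-0.6,0,0.3,0],[0,-0.8,-0.2,0,0],[0,-0.6,-0.5,0,0],[0,-0.3,-0.8,0,0],[0,0,-0.9,0,0],[0,0.3,-0.8,0,0],[0,0.5,-0.6,0,0],[0,0.5,-0.4,0,0],[0,0.5,-0.1,0,0],[0,0.22,-0.01,0,0]]
  ]
}}

```text
t: 10.25
eef_pos: [0.5815, -0.1732, 0.273]
tool_rot: [-0.0, 1.0, -0.022, 0.001]
contact_force: [-0.5, 0.8, -0.3]
gripper_width: 0.0
grasp_force: 0.0
```

```bash
python3 - <<'E'
from m import *
b=shot('side','s3.png');a=shot('top','t3.png');t=get_obs();print(t['eef_pos'],t['gripper_width'],t['tool_rot'])
print(blue('side',b,.125)[:6],blue('top',a,.125))
cv2.imwrite('pics/c5.png',np.hstack([cv2.resize(a[170:290,260:430],None,fx=2.3,fy=2.3),cv2.resize(b[170:290,240:380],None,fx=2.3,fy=2.3)])[:,:,::-1])
E
```

```text
[ 0.58102378 -0.17207152  0.27258661] 0.003754490375255221 [-2.82828655e-04  9.99783728e-01 -2.07915027e-02  3.60480000e-04]
[(432.3, -78.6, 58.0)] [(398.3, -423.0, 62.9), (426.4, -190.8, 52.8), (595.9, 86.7, 93.1)]
```

View pics/c5.png

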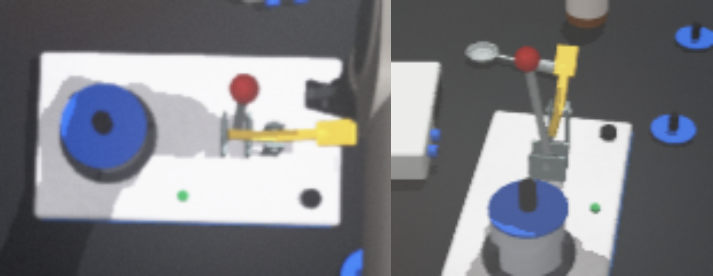

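The lid sits level and centred on the pot: top about (304,225), side about (299,261). Next I push the paddle down.

{"name": "arm_command", "arguments": {
  "rows": [
    [[0,0,0,-0.6,0],[0,0,0,-0.5,0],[0,0,0,-0.2,0],[0,0,0,-0.2,0],[0,0,0,-0.2,0],[0,0,0,-0.2,0],[0,0,0,-0.2,0],[0,0,0,-0.2,0],[0,0,0,-0.2,0],[0,0,0,-0.2,0]]
  ]
}}

```text
t: 11.6
eef_pos: [0.5803, -0.1727, 0.1094]
tool_rot: [-0.0, 1.0, -0.022, 0.0]
contact_force: [0.9, 1.4, 2.2]
gripper_width: 0.003
grasp_force: 1.0
```

{"name": "arm_command", "arguments": {
  "rows": [
    [[0,0,0,-0.1,0],[0,0,0,-0.1,0],[0,0,0,-0.1,0],[0,0,0,-0.05,0],[0,0,0,-0.05,0],[0,0,0,0,0],[0,0,0,0,0],[0,0,0,0,0],[0,0,0,0,0],[0,0,0,0,0]]
  ]
}}

```text
t: 12.85
eef_pos: [0.5802, -0.1729, 0.0861]
tool_rot: [0.0, 1.0, -0.021, 0.0]
contact_force: [-0.2, -0.1, 0.2]
gripper_width: 0.0
grasp_force: 0.0
```

{"name": "arm_command", "arguments": {
  "rows": [
    [[0,0,0,-0.05,0],[0,0,0,-0.05,0],[0,0,0,-0.05,0],[0,0,0,-0.05,0],[0,0,0,0,0],[0,0,0,0,0],[0,0,0,0,0],[0,0,0,0,0],[0,0,0,0,0],[0,0,0,0,0]]
  ]
}}

```text
t: 14.1
eef_pos: [0.5802, -0.1729, 0.0741]
tool_rot: [-0.0, 1.0, -0.021, 0.0]
contact_force: [0.8, -0.4, -0.7]
gripper_width: 0.0
grasp_force: 0.0
```

```bash
python3 - <<'E'
from m import *
b=shot('side','s4.png');a=shot('top','t4.png');t=get_obs();print(t['eef_pos'],t['contact_force'])
cv2.imwrite('pics/c6.png',np.hstack([cv2.resize(a[170:290,290:440],None,fx=2.6,fy=2.6),cv2.resize(b[150:270,260:380],None,fx=2.6,fy=2.6)])[:,:,::-1])
E
```

```text
[ 0.58018082 -0.17290802  0.0741142 ] [ 0.14379081  0.48227223 -0.1182298 ]
```

View pics/c6.png

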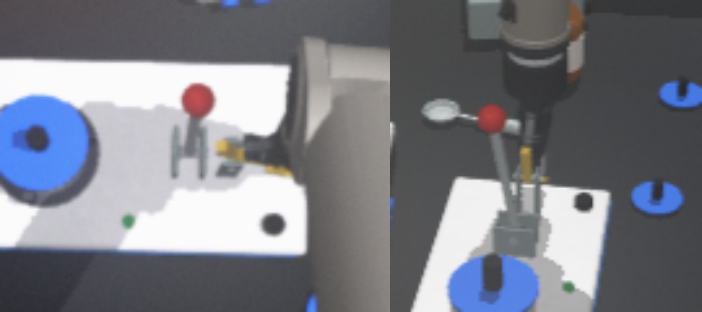

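The short arm now stands nearly upright, but there is no force from a stop yet, so I keep pushing.

{"name": "arm_command", "arguments": {
  "rows": [
    [[0,0,0,-0.04,0],[0,0,0,-0.04,0],[0,0,0,-0.04,0],[0,0,0,-0.04,0],[0,0,0,0,0],[0,0,0,0,0],[0,0,0,0,0],[0,0,0,0,0],[0,0,0,0,0],[0,0,0,0,0]]
  ]
}}

```text
t: 15.45
eef_pos: [0.5827, -0.1752, 0.0681]
tool_rot: [0.001, 1.0, -0.022, 0.003]
contact_force: [-3.5, -2.9, 23.0]
gripper_width: -0.002
grasp_force: 9.4
```

It now pushes 23 N against the stop, so the catch is fully open. Next I raise the hand and go above the red knob.

{"name": "arm_command", "arguments": {
  "rows": [
    [[0,0,0,0.3,0],[0,0,0,0.8,0],[0,0,0,0.9,0],[0,0,0,0.95,0],[0,0,0,0.95,0],[65,0.2,0.6,0,0],[65,0.2,0.7,0,0],[65,0.2,0.51,0,0],[65,0,0,0,0],[65,0,0,0,0]]
  ]
}}

```text
t: 16.7
eef_pos: [0.6158, -0.0651, 0.2983]
tool_rot: [0.0, 1.0, -0.022, -0.0]
contact_force: [-0.7, -1.0, 0.3]
gripper_width: 0.764
grasp_force: 0.0
```

```bash
python3 - <<'E'
from m import *
b=shot('side','s5.png');t=get_obs();print(t['eef_pos'],t['gripper_width'])
cv2.imwrite('pics/c7.png',cv2.resize(b[130:280,240:390],None,fx=3.5,fy=3.5)[:,:,::-1])
E
```

```text
[ 0.61573121 -0.06571886  0.29836198] 0.7599295138473395
```

View pics/c7.png

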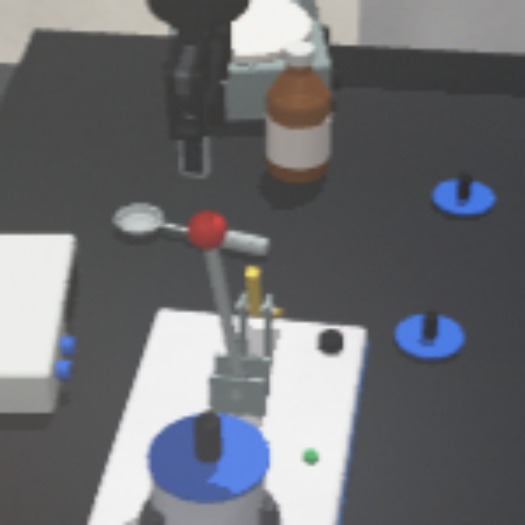

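The side view shows the knob at (299.4,195.4), as predicted. The catch is open and the lid is seated. I descend and grip the ball.

{"name": "arm_command", "arguments": {
  "rows": [
    [[65,0,0,-0.5,0],[65,0,0,-0.5,0],[65,0,0,-0.3,0],[65,0,0,-0.2,0],[65,0,0,0,0],[20,0,0,0,0],[20,0,0,0,0],[20,0,0,0,0],[20,0,0,0,0],[20,0,0,0,0]]
  ],
  "newtons": 35
}}

```text
t: 18.0
eef_pos: [0.6169, -0.0651, 0.2098]
tool_rot: [0.001, 1.0, -0.022, 0.001]
contact_force: [-1.0, -1.8, 5.9]
gripper_width: 0.351
grasp_force: 34.4
```

{"name": "arm_command", "arguments": {
  "rows": [
    [[20,-0.265,0.01,0.027,0],[20,-0.267,0.01,0,0],[20,-0.265,0.01,-0.027,0],[20,-0.262,0.01,-0.053,0],[20,-0.255,0.01,-0.078,0],[20,-0.245,0.01,-0.103,0],[20,-0.233,0.01,-0.128,0],[20,-0.21,0.01,-0.15,0],[20,0,0,0,0],[20,0,0,0,0]]
  ]
}}

```text
t: 19.25
eef_pos: [0.4967, -0.0604, 0.1799]
tool_rot: [0.001, 1.0, -0.021, 0.001]
contact_force: [-4.7, -3.3, 15.9]
gripper_width: 0.324
grasp_force: 32.7
```

```bash
python3 - <<'E'
from m import *
b=shot('side','s6.png');t=get_obs();print(t['eef_pos'],t['gripper_width'],t['contact_force'])
print(proj('side',[.4955,-.0602,.1974]),proj('side',[.502,-.0602,.2015]))
h=cv2.cvtColor(b,cv2.COLOR_RGB2HSV);m=cv2.inRange(h,(0,150,60),(9,255,255))|cv2.inRange(h,(170,150,60),(180,255,255));m[:,:290]=0;m[:150]=0;m[300:]=0;m[:,400:]=0
print(cv2.boundingRect(m))
cv2.imwrite('pics/c8.png',cv2.resize(b[150:290,270:410],None,fx=4,fy=4,interpolation=2)[:,:,::-1])
E
```

```text
[ 0.49676515 -0.06035423  0.17992648] 0.3254172584164172 [-3.73554809 -3.45058159 15.79000968]
[[341.51548788 208.27963962]] [[339.26439128 206.96871357]]
(331, 200, 4, 6)
```

View pics/c8.png

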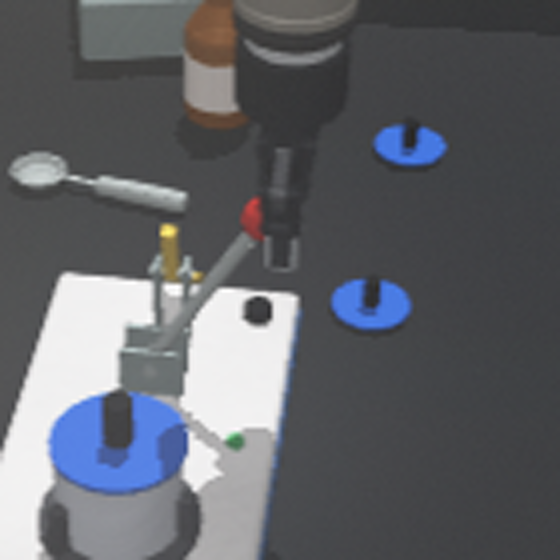

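The lever is only about 0.7 rad over: the ball's left edge is at px 331, and 335 is needed. The ball is also slipping out of the pads. I'll ease the lever back, release it, and pull with shut fingers hooked behind the rod instead.

{"name": "arm_command", "arguments": {
  "rows": [
    [[20,0.22,-0.01,0.15,0],[20,0.38,-0.02,0.18,0],[20,0.5,-0.02,0.1,0],[20,0.5,-0.02,0.02,0],[20,0.4,-0.01,-0.03,0],[70,0,0,0,0],[70,0,0,0,0],[70,0,0,0.5,0],[70,0,0,0.5,0],[70,0,0,0.5,0]]
  ]
}}

```text
t: 20.55
eef_pos: [0.6164, -0.0637, 0.2942]
tool_rot: [-0.0, 1.0, -0.021, 0.0]
contact_force: [0.1, -0.4, 0.9]
gripper_width: 0.822
grasp_force: 0.0
```

{"name": "arm_command", "arguments": {
  "rows": [
    [[0,0.3,0.05,0,0],[0,0.3,0,0,0],[0,0.03,0,0,0],[0,0,0,0,0],[0,0,0,0,0],[0,0,0,-0.4,0],[0,0,0,-0.5,0],[0,0,0,-0.5,0],[0,0,0,-0.4,0],[0,0,0,0,0]]
  ]
}}

```text
t: 21.8
eef_pos: [0.6521, -0.0614, 0.1832]
tool_rot: [0.0, 1.0, -0.021, -0.002]
contact_force: [-1.1, -0.4, 0.2]
gripper_width: -0.001
grasp_force: 0.0
```

{"name": "arm_command", "arguments": {
  "rows": [
    [[0,-0.22,0.01,0.05,0],[0,-0.22,0.01,0,0],[0,-0.22,0.01,0,0],[0,-0.22,0.01,0,0],[0,-0.22,0.01,0,0],[0,-0.22,0.01,-0.05,0],[0,-0.2,0.01,-0.15,0],[0,-0.18,0,-0.15,0],[0,0,0,0,0],[0,0,0,0,0]]
  ]
}}

```text
t: 23.05
eef_pos: [0.553, -0.0567, 0.1676]
tool_rot: [-0.0, 1.0, -0.021, 0.001]
contact_force: [5.2, 1.0, 4.9]
gripper_width: 0.002
grasp_force: 3.4
```

{"name": "arm_command", "arguments": {
  "rows": [
    [[0,-0.06,0,0,0],[0,-0.06,0,0,0],[0,-0.06,0,0,0],[0,-0.03,0,0,0],[0,0,0,0,0],[0,0,0,0,0],[0,0,0,0,0],[0,0,0,0,0],[0,0,0,0,0],[0,0,0,0,0]]
  ]
}}

```text
t: 24.3
eef_pos: [0.5412, -0.056, 0.1674]
tool_rot: [-0.001, 1.0, -0.021, 0.002]
contact_force: [7.1, 1.7, 1.2]
gripper_width: -0.001
grasp_force: 3.4
```

{"name": "arm_command", "arguments": {
  "rows": [
    [[0,-0.05,0,0,0],[0,-0.05,0,0,0],[0,-0.05,0,0,0],[0,0,0,0,0],[0,0,0,0,0],[0,0,0,0,0],[0,0,0,0,0],[0,0,0,0,0],[0,0,0,0,0],[0,0,0,0,0]]
  ]
}}

```text
t: 25.55
eef_pos: [0.5329, -0.056, 0.1677]
tool_rot: [-0.001, 1.0, -0.021, 0.003]
contact_force: [8.6, 1.9, 1.5]
gripper_width: -0.004
grasp_force: 3.9
```

```bash
python3 - <<'E'
from m import *
b=shot('side','s7.png');t=get_obs();print(t['eef_pos'],t['contact_force'])
h=cv2.cvtColor(b,cv2.COLOR_RGB2HSV);m=cv2.inRange(h,(0,150,60),(9,255,255))|cv2.inRange(h,(170,150,60),(180,255,255));m[:,:290]=0;m[:150]=0;m[300:]=0;m[:,400:]=0
print(cv2.boundingRect(m))
cv2.imwrite('pics/c9.png',cv2.resize(b[150:290,270:410],None,fx=4,fy=4,interpolation=2)[:,:,::-1])
E
```

```text
[ 0.53294027 -0.0560005   0.16775878] [9.27662977 2.09425338 1.44903857]
(337, 203, 10, 8)
```

{"name": "arm_command", "arguments": {
  "rows": [
    [[0,-0.04,0,0,0],[0,-0.04,0,0,0],[0,-0.03,0,0,0],[0,0,0,0,0],[0,0,0,0,0],[0,0,0,0,0],[0,0,0,0,0],[0,0,0,0,0],[0,0,0,0,0],[0,0,0,0,0]]
  ]
}}

```text
t: 26.85
eef_pos: [0.53, -0.0551, 0.1699]
tool_rot: [-0.001, 1.0, -0.021, 0.007]
contact_force: [13.7, 2.6, 6.9]
gripper_width: 0.002
grasp_force: 7.7
```

{"name": "arm_command", "arguments": {
  "rows": [
    [[0,-0.04,0,0,0],[0,0,0,0,0],[0,0,0,0,0],[0,0,0,0,0],[0,0,0,0,0],[0,0,0,0,0],[0,0,0,0,0],[0,0,0,0,0],[0,0,0,0,0],[0,0,0,0,0]]
  ]
}}

```text
t: 28.1
eef_pos: [0.5295, -0.0551, 0.1702]
tool_rot: [-0.001, 1.0, -0.021, 0.009]
contact_force: [19.3, 2.8, 2.6]
gripper_width: 0.002
grasp_force: 8.6
```

```bash
python3 - <<'E'
from m import *
b=shot('side','s8.png');a=shot('top','t8.png');t=get_obs();print(t['eef_pos'],t['contact_force'])
h=cv2.cvtColor(b,cv2.COLOR_RGB2HSV);m=cv2.inRange(h,(0,150,60),(9,255,255))|cv2.inRange(h,(170,150,60),(180,255,255));m[:,:290]=0;m[:150]=0;m[300:]=0;m[:,400:]=0
print(cv2.boundingRect(m))
cv2.imwrite('pics/c10.png',np.hstack([cv2.resize(a[170:290,270:420],None,fx=2.6,fy=2.6),cv2.resize(b[160:280,260:410],None,fx=2.6,fy=2.6)])[:,:,::-1])
E
```

```text
[ 0.5295005  -0.05506501  0.17022778] [19.58738222  3.17173442  2.8122822 ]
(337, 203, 10, 8)
```

View pics/c10.png

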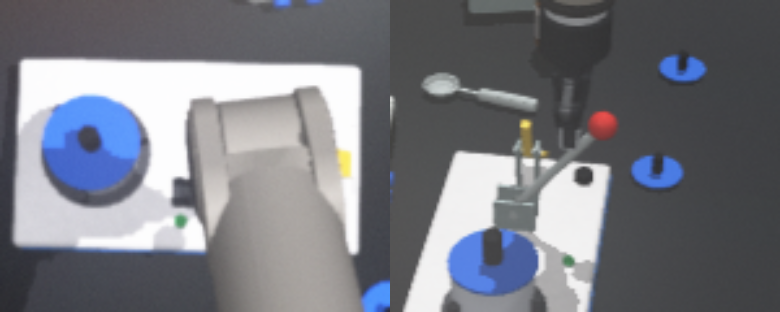

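The knob is at side px (342,208), which matches the fully pulled prediction of (341.5,208.3). It did not move under a further push, with 19 N against the stop. The catch is still open and the lid is seated.

```bash
python3 -c "
from station import job
print(job.hand_in())"
```

```text
the job is handed in; nothing more can be done
None
```

I handed the job in at about 28 s: the lid is seated on the pot and released, the catch is fully open, and the arm is holding the run lever against its stop. The first pull, gripping the knob, slipped short of the stop. I let the lever back and pulled again with shut fingers behind the rod.

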